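# Clamp the ski scraper in the hold-down vise for sharpening

## Task

Pick up the blue scraper by its upright grip and slide it flat onto the grey vise's rest, under the raised screw foot, nose fully home against the stop and straight, and let go of it. Then turn the black knob clockwise, letting your hand sink with the screw until the foot lands, and on until the foot holds the scraper with about 14 newtons (8 to 20 will do, pointer in the green sector), and let go. Never haul the loose screw up with more than 10 newtons, press it down or squeeze the scraper with more than 30, and leave the other things on the bench where they are.

Things in the scene. Friction and masses are not known exactly. Their poses are not given: they have to be found in the camera images.
- scraper: Blue plastic scraper, loose, 80 g: flat blade 160 long (x), 60 wide (y), 5 mm thick; on its top stands a grip block 34 long (x), 16 wide (y), 34 mm high, centred across the blade, its middle 60 mm behind the blade's middle. Origin: middle of the blade's underside; x to the nose (the end away from the grip), z up.
- scraper_grip (a point): Point inside the scraper's upright grip, on its centre line, 29 mm above the blade's underside (24 above the blade's top, 10 below the grip's top). Take the grip across its 16 mm width (y). Axes as the scraper.
- scraper_nose (a point): Middle of the scraper's nose edge, on the blade's underside; 140 mm ahead of scraper_grip along x and 29 mm below it. Axes as the scraper.
- vise_stop (a point): On the vise: foot of the stop's face, at its middle, level with the rest's top, 30 mm above the bench. x points level into the stop, the way the scraper is slid in; z up. Home: scraper_nose at this point. The stop is 60 mm wide, 16 mm high. The flat rest is 44 mm wide and runs from the stop back to x = -112 mm. The screw axis crosses x = -45 mm.
- vise: Grey hold-down vise, fixed to the bench; origin on the bench under the screw axis; x as vise_stop. Base 205 x 74 x 12 mm, from x -70 to +135. A 34 mm square column at x = 100 carries the sprung arm, which reaches back to a 32 mm round boss about the screw; arm underside 60, top 78 mm above the bench. On the column's top is the dial, 54 mm wide, 89 mm above the bench.
- stem: Steel screw with its foot, a rubber disc 22 mm in diameter; origin at the middle of the foot's underside, z up. It starts 11 to 16 mm above the rest, so 6 to 11 mm above a blade lying there.
- knob_grip (a point): Middle of the black round knob (34 mm diameter, 32 high) on the upright screw, 77 mm above the foot's underside; may be gripped at any angle. Clockwise from above, knob, screw and foot sink together 4 mm per rad (25 mm travel in all). Thread friction 0.13 N m: it stays where left. A hand that does not sink along lifts the arm. Once the foot has landed the arm rises instead and the knob sinks no more.
- gauge (a joint): Dial pointer, rad, 0 at rest, clockwise from above. Shows the lift of the sprung arm: 0.05 rad per newton by which the screw is pressed up (clamping force, plus a hand's pull, minus its push). Green 0.4 to 1.0 rad = 8 to 20 N; red from 1.2. With the scraper clamped it rises about 1.0 to 1.2 rad per rad of the knob.
- yoke (a joint): Lift of the sprung arm on its column, m, 0 at rest; 6 N for each mm.
- red_brush: Brush with red nylon bristles, 120 x 36 x 36 mm, loose; origin under its middle. Leave alone.
- steel_brush: Brush with stainless steel bristles, 120 x 36 x 36 mm, loose; origin under its middle. Leave alone.
- wax_a: Green wax block 75 x 40 x 22 mm, loose; origin under its middle. Leave alone.
- wax_b: The other green wax block, alike. Leave alone.
- cork_block: Cork block 85 x 50 x 35 mm, loose; origin under its middle. Leave alone.
- file: Flat file with a yellow handle, 250 mm long along x, 24 mm high, loose. Leave alone.
Things that resemble listed ones, but are neither listed nor needed, are in the scene too. Of the things that look like the vise, the larger one is meant.

How it is judged:
By the outcome, as a careful person would: the job done as asked, in the order asked, and still so for the second after the job is handed in, with the robot touching nothing.
It also fails if it takes over 67 s, if anything falls off the work surface, if the arm or the gripper's body presses on something with over 40 N, if the wrist force passes 120 N, or if a joint passes its speed limit or range.

## Robot

A 7-joint arm with a two-finger parallel gripper is mounted at the origin on the work surface. World frame = base frame: x ahead of the robot, y to its left, z up, the work surface at z = 0. Lengths are in m, angles in rad, forces in N, time in s.
With the tool pointing down it reaches from about 0.35 to 0.9 m from the base axis. Payload 8.1 kg.
Tool frame: the origin (TCP) lies at the centre of the arm's flange, where the gripper is bolted on; the fingertips stand 178 mm ahead of it and the grasp point (between the pads) lies 159 mm ahead of it; z points along the fingers, y is the direction in which the jaws open and shut (so a half turn about z gives the same grasp; the last joint's range is limited). The gripper opens to 92 mm and grips with 3 to 60 N. Pads are 19 mm wide; open, the fingers measure 130 mm over their backs; the gripper's body (75 mm by 190 mm) begins 47 mm behind the grasp point.
Start: joints at [1.066, 0.434, 0.025, 1.573, -0.012, 1.134, -0.075], TCP at [0.244, -0.575, 0.405] pointing down, gripper open.
Joint ranges: [-2.62, 2.62], [-0.44, 2.09], [-1.27, 1.32], [0.08, 2.57], [-1.32, 4.46], [0.12, 2], [-2.74, 2.74]. Speed limits (rad/s): [2.22, 2.22, 3.01, 3.01, 3.14, 3.14, 3.14].

## Interface

Orientations are given as a rotation vector (axis times angle).
In Python, from cell import arm, get_image, camera_model gives the robot as it stands. The module is installed in compiled form; this text tells all that it offers.
- The arm moves only by the shell command python3 -m pendant 'ROWS' [FORCE]. ROWS is JSON, a list that holds one entry, the list of rows, each a list of 7 numbers: the shift along the tool's x, y, z in mm, then the turn, a rotation vector about the tool's x, y, z in rad, then the closure, from -1 (fully open) to 1 (shut). In form: [[[x, y, z, rx, ry, rz, hand], ...]]. A call has 1 to 20 rows; each row is the pose to reach, as a shift and turn from the pose commanded when the call began, along the tool's axes at that moment; what a row does not reach only later rows make up. A row lasts 1/8 s, in which the tool goes at most 62.5 mm and 10.7 degrees, less where a joint would pass 70% of its speed; a pose out of reach is approached as far as the arm can. A call with a gripper value outside its range is refused whole. The fingers move at their own pace and stop on an object; FORCE is the grip in N (left out, the last holds). Time passes only in rows, so rows that repeat a pose let the fingers close. It gives the time, the measured TCP pose, the force and the opening at its end, in the units of the state.
- arm.observe(): the state, without advancing time (a new reading comes with each control period).
- get_image(name): name is "side" or "top" or "wrist"; returns the picture (384x512x3 uint8, red, green, blue); there is no depth.
- camera_model(name): a dict with "fx", "fy", "cx", "cy" (pixels), "position" and "orientation" of the camera in the world; the wrist camera has in their place "T_tool_cam" (4x4, takes a point from camera to tool coordinates, whose origin is the TCP and whose axes are the flange's). Camera axes: x right, y down, z forward; pixel columns grow to the right and rows downward; lengths in m; the calibration is good to about 2 mm. The wrist camera is an equidistant fisheye: a pixel r from the principal point sees the ray r / f radians off the axis. A picture is of the moment at which its call begins: read the wrist's pose just before it. camera_model takes no time and is no camera call.
- arm.sign_off(): hands the job in, once; it reports no verdict.
The state is a dict: "clock": time; "joints": joint angles; "dq": joint speeds; "joint_efforts": joint torques, N m; "position": TCP position; "ee_rot": TCP orientation; "force": force on the tool from outside, world axes, zero at the start; "ft_torque": the same for the moment, N m; "width": opening from 0.0 (shut) to 1.0 (fully open).
Only numpy, scipy, OpenCV 4.12 (cv2) and the standard library are available. Lean on these libraries where they do the work, as an engineer would, in place of code of your own. Each camera call takes 0.05 s, during which the arm holds its last target.

## Working session

There is one attempt and no reset: what is moved stays moved. The work goes in short steps, Python scripts to look and compute and a shell command to move; the robot and the scene stay as the last step left them, time stands still between calls to the robot, and variables do not carry over. Pictures are saved under pics/ and viewed, and the job is handed in when it is done.

```bash
mkdir -p pics; python3 - <<'E'
from cell import arm,get_image,camera_model
import cv2
print(arm.observe())
for n in("side","top","wrist"):
    print(n,camera_model(n))
    cv2.imwrite(f"pics/{n}0.png",cv2.cvtColor(get_image(n),cv2.COLOR_RGB2BGR))
E
```

```text
{'clock': 0.0, 'joints': array([ 1.06640142,  0.43523447,  0.02497736,  1.57409147, -0.01157661,
        1.13397907, -0.07508034]), 'dq': array([ 8.26026767e-05, -7.71047651e-04, -5.12045659e-04,  2.88115066e-04,
        6.76187177e-04, -9.54464837e-04, -3.10830182e-04]), 'joint_efforts': array([ 5.59332912e-04, -6.67847586e+01,  9.85076465e-01, -3.14461648e+01,
       -6.05337764e-02,  4.30018036e-02,  1.34269289e-04]), 'position': array([ 0.24429665, -0.57503296,  0.40393984]), 'ee_rot': array([-3.07695772e+00, -6.26534874e-01,  7.43292172e-04]), 'force': array([-0.78979614,  0.17540283,  0.16353619]), 'ft_torque': array([-0.00474079, -0.00178904, -0.03970058]), 'width': 1.000117464229428}
side {'fx': 464.44864420048077, 'fy': 464.44864420048077, 'cx': 257.36535864778443, 'cy': 187.95189847859712, 'position': array([0.47902294, 0.9470813 , 0.6439776 ]), 'orientation': array([-0.06859915,  2.6845273 , -1.54044798])}
top {'fx': 491.7321847505482, 'fy': 491.7321847505482, 'cx': 261.0739945416645, 'cy': 192.68505454025768, 'position': array([0.40917189, 0.04024745, 1.31435518]), 'orientation': array([-2.17251197,  2.1559248 , -0.10473054])}
wrist {'fx': 297.3186396354542, 'fy': 297.3186396354542, 'cx': 258.4627290618804, 'cy': 189.563518697554, 'T_tool_cam': array([[ 1.26682930e-03, -9.69194634e-01, -2.46292829e-01,
         6.54960873e-02],
       [ 9.99998982e-01,  1.38959620e-03, -3.24658954e-04,
         1.27460432e-04],
       [ 6.56905295e-04, -2.46292167e-01,  9.69195407e-01,
         1.99334744e-02],
       [ 0.00000000e+00,  0.00000000e+00,  0.00000000e+00,
         1.00000000e+00]])}
```

View pics/top0.png

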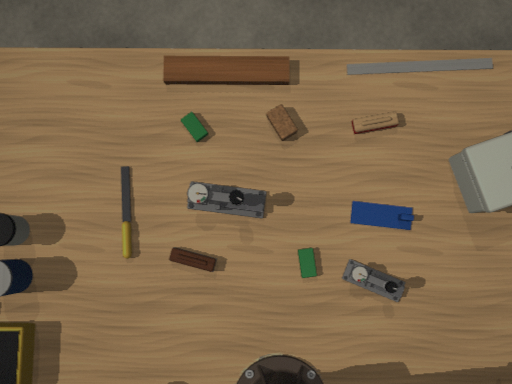

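View pics/side0.png

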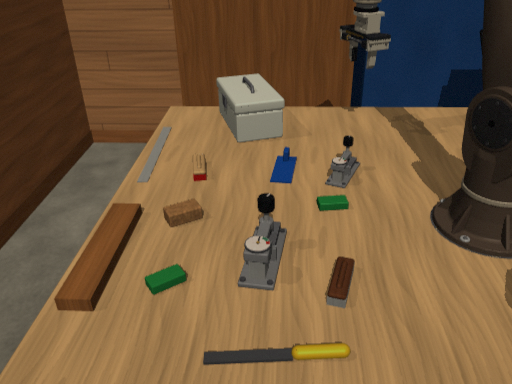

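View pics/wrist0.png

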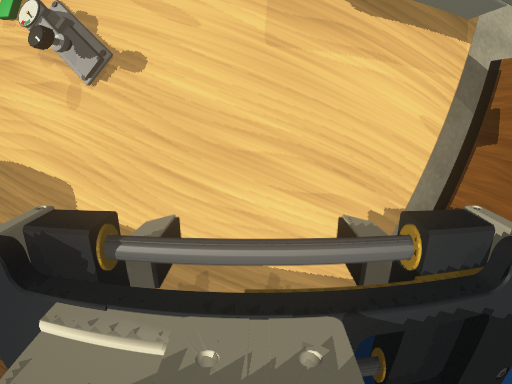

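```bash
cat > h.py <<'E'
import numpy as np,cv2
from scipy.spatial.transform import Rotation as R
from cell import arm,get_image,camera_model
def ray(n,u,v,st=None):
    m=camera_model(n)
    if n=="wrist":
        st=st or arm.observe()
        T=np.eye(4);T[:3,:3]=R.from_rotvec(st["ee_rot"]).as_matrix();T[:3,3]=st["position"]
        T=T@m["T_tool_cam"]
        a=np.array([(u-m["cx"])/m["fx"],(v-m["cy"])/m["fy"]]);t=np.hypot(*a)
        d=np.array([*(a*np.sinc(t/np.pi)),np.cos(t)]);return T[:3,3],T[:3,:3]@d
    d=np.array([(u-m["cx"])/m["fx"],(v-m["cy"])/m["fy"],1])
    return m["position"],R.from_rotvec(m["orientation"]).as_matrix()@d
def atz(n,u,v,z,st=None):
    p,d=ray(n,u,v,st);return p+d*(z-p[2])/d[2]
def proj(n,P,st=None):
    m=camera_model(n)
    if n=="wrist":
        T=np.eye(4);T[:3,:3]=R.from_rotvec(st["ee_rot"]).as_matrix();T[:3,3]=st["position"]
        T=T@m["T_tool_cam"];c=T[:3,:3].T@(np.array(P)-T[:3,3]);t=np.arctan2(np.hypot(c[0],c[1]),c[2]);k=t/max(1e-9,np.hypot(c[0],c[1]))
        return m["cx"]+m["fx"]*k*c[0],m["cy"]+m["fy"]*k*c[1]
    c=R.from_rotvec(m["orientation"]).as_matrix().T@(np.array(P)-m["position"])
    return m["cx"]+m["fx"]*c[0]/c[2],m["cy"]+m["fy"]*c[1]/c[2]
def shot(n,name):
    st=arm.observe();im=cv2.cvtColor(get_image(n),cv2.COLOR_RGB2BGR);cv2.imwrite(f"pics/{name}.png",im);return st,im
def crop(src,dst,x,y,w,h,k):
    im=cv2.imread(f"pics/{src}.png")[y:y+h,x:x+w]
    cv2.imwrite(f"pics/{dst}.png",cv2.resize(im,None,fx=k,fy=k,interpolation=cv2.INTER_CUBIC))
E
python3 - <<'E'
from h import *
crop("top0","c1",180,170,100,60,8)
crop("top0","c2",340,190,80,50,8)
E
```

```text
(no output)
```

View pics/c1.png

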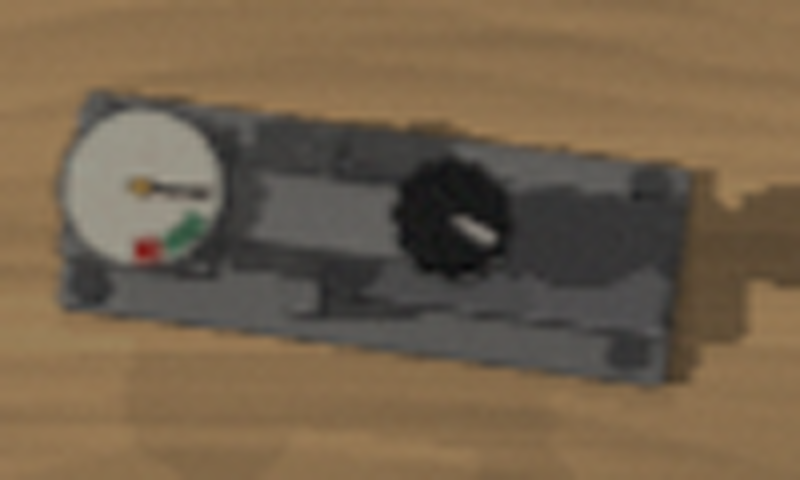

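View pics/c2.png

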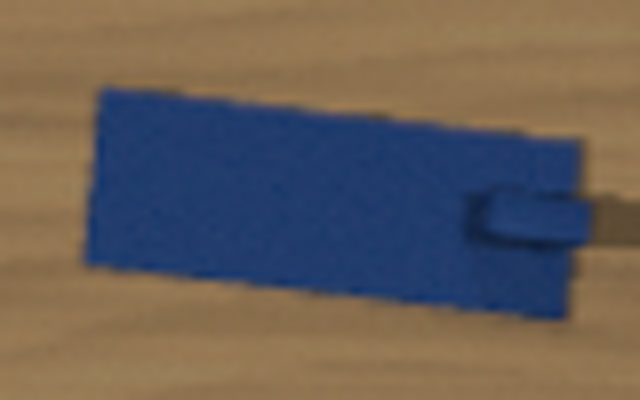

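```bash
python3 - <<'E'
from h import *
f=lambda p,o:((p[0]+.5)/8-.5+o[0],(p[1]+.5)/8-.5+o[1])
def fit(Q,z,L,W,o):
    # order: front+?(left,up),(right,up),(right,down),(left,down) image
    P=np.array([atz("top",*f(q,o),z)[:2] for q in Q]);c=P.mean(0)
    d=(P[0]+P[3]-P[1]-P[2])/2;w=(P[0]+P[1]-P[2]-P[3])/2
    print("c",c,"L",np.linalg.norm(d),"W",np.linalg.norm(w),"yaw",np.arctan2(d[1],d[0]),"yaw from w",np.arctan2(w[1],w[0])+np.pi/2);return c
fit([(90,92),(690,170),(665,383),(62,308)],.012,.205,.074,(180,170))
fit([(100,88),(582,140),(567,320),(86,265)],.005,.16,.06,(340,190))
print("dial",atz("top",*f((141,186),(180,170)),.089))
print("knob",atz("top",*f((452,217),(180,170)),.030+.013+.077+.016))
print("grip",atz("top",*f((542,217),(340,190)),.039))
E
```

```text
c [0.52710466 0.14228528] L 0.2019781736856655 W 0.07210161510115677 yaw 1.4513488619436605 yaw from w 1.463590432509328
c [ 0.48900839 -0.26938539] L 0.16037196188739827 W 0.059727546572369665 yaw 1.4671902048238203 yaw from w 1.472748092892872
dial [0.53591731 0.2103085  0.089     ]
knob [0.52235705 0.1098712  0.136     ]
grip [ 0.48291653 -0.3286277   0.039     ]
```

```bash
cat >> h.py <<'E'
def go(p,yaw,tilt=True):
    """shift (mm) and turn in tool axes from current measured pose to grasp point p, tool x at yaw, pointing down"""
    st=arm.observe();A=R.from_rotvec(st["ee_rot"])
    B=R.from_matrix(np.array([[np.cos(yaw),np.sin(yaw),0],[np.sin(yaw),-np.cos(yaw),0],[0,0,-1]]).T.T)
    B=R.from_matrix(np.column_stack([[np.cos(yaw),np.sin(yaw),0],[np.sin(yaw),-np.cos(yaw),0],[0,0,-1]]))
    t=np.array(p)+[0,0,.159]
    s=A.inv().apply(t-st["position"])*1000
    print("shift",s.round(1),"turn",(A.inv()*B).as_rotvec().round(4),"dist",np.linalg.norm(s).round(1))
def now():
    st=arm.observe();A=R.from_rotvec(st["ee_rot"]).as_matrix()
    print("t",round(st["clock"],2),"grasp",(st["position"]+A[:,2]*.159).round(4),"yaw",np.arctan2(A[1,0],A[0,0]).round(4),"z",A[:,2].round(4),"F",st["force"].round(1),"T",st["ft_torque"].round(2),"w",round(st["width"],3),"j",st["joints"].round(2))
E
python3 -c "
from h import *
now();go([.483,-.329,.15],1.469)"
```

```text
t 0.15 grasp [ 0.2442 -0.5749  0.2451] yaw 0.4017 z [-6.e-04  1.e-03 -1.e+00] F [ 0.  -0.3 -0. ] T [ 0.03  0.   -0.03] w 1.0 j [ 1.07  0.44  0.02  1.57 -0.01  1.13 -0.08]
shift [ 315.9 -133.1   95.2] turn [-1.1000e-03 -5.0000e-04 -1.0673e+00] dist 355.8
```

```bash
python3 -m pendant '[[[316,-133,40,0,0,-1.067,-1],[316,-133,40,0,0,-1.067,-1],[316,-133,40,0,0,-1.067,-1],[316,-133,40,0,0,-1.067,-1],[316,-133,40,0,0,-1.067,-1],[316,-133,40,0,0,-1.067,-1],[316,-133,40,0,0,-1.067,-0.5],[316,-133,95,0,0,-1.067,-0.5],[316,-133,95,0,0,-1.067,-0.5]]]' 22; python3 -c "
from h import *
now();st,_=shot('wrist','w1')
print(proj('wrist',[.483,-.329,.039],st),proj('wrist',[.497,-.1898,.005],st))"
```

```text
clock: 1.27
position: [0.4809, -0.3297, 0.3066]
ee_rot: [-2.329, -2.098, 0.005]
force: [-0.5, 0.5, 0.3]
width: 0.76
t 1.27 grasp [ 0.4798 -0.3292  0.1476] yaw 1.4662 z [-0.0071  0.0032 -1.    ] F [-0.5  0.5  0.3] T [ 0.02 -0.04  0.  ] w 0.76 j [ 0.72  0.49 -0.29  1.77  0.17  0.92  0.25]
(np.float64(263.359451154542), np.float64(192.43054165004256)) (np.float64(262.79216676847255), np.float64(38.960557160445205))
```

View pics/w1.png

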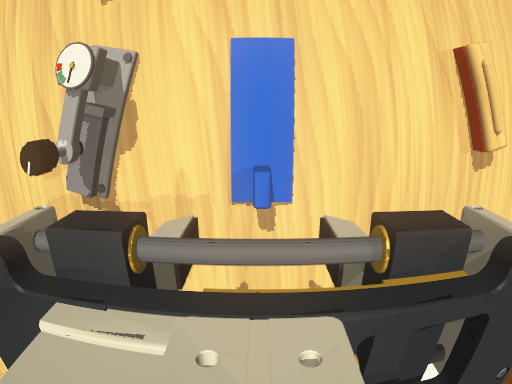

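```bash
python3 -c "
from h import *
now();go([.4835,-.329,.029],1.469)"
```

```text
t 1.32 grasp [ 0.4814 -0.3297  0.1499] yaw 1.4664 z [-0.0037  0.0015 -1.    ] F [ 0.2 -0.6  0.9] T [-0.   -0.12 -0.02] w 0.756 j [ 0.72  0.49 -0.29  1.77  0.17  0.92  0.25]
shift [  1.    1.9 120.9] turn [-0.0038 -0.0011 -0.0026] dist 120.9
```

```bash
python3 -m pendant '[[[0,0,60,0,0,0,-0.5],[0,0,110,0,0,0,-0.5],[0,0,121,0,0,0,-0.4],[0,0,121,0,0,0,-0.4],[0,0,121,0,0,0,0.6],[0,0,121,0,0,0,1],[0,0,121,0,0,0,1],[0,0,121,0,0,0,1],[0,0,121,0,0,0,1]]]' 22; python3 -c "
from h import *
now()"
```

```text
clock: 2.45
position: [0.4832, -0.3293, 0.1888]
ee_rot: [2.332, 2.105, -0.0]
force: [0.4, -0.1, -0.5]
width: 0.207
t 2.45 grasp [ 0.4832 -0.3293  0.0298] yaw 1.4687 z [ 0. -0. -1.] F [ 0.4 -0.1 -0.5] T [-0.02 -0.06 -0.02] w 0.207 j [ 0.68  0.64 -0.25  1.86  0.24  0.67  0.19]
```

```bash
python3 -m pendant '[[[0,0,0,0,0,0,1],[0,0,0,0,0,0,1],[0,0,-20,0,0,0,1],[0,0,-60,0,0,0,1],[0,0,-90,0,0,0,1],[0,0,-90,0,0,0,1]]]' 22; python3 -c "
from h import *
now();go([.5018,-.0687,.12],1.452)
st,_=shot('wrist','w2')"
```

```text
clock: 3.2
position: [0.484, -0.3296, 0.281]
ee_rot: [2.329, 2.102, 0.002]
force: [0.2, 0.8, -1.1]
width: 0.173
t 3.2 grasp [ 0.4846 -0.33    0.122 ] yaw 1.4686 z [ 0.0038 -0.0023 -1.    ] F [ 0.2  0.8 -1.1] T [-0.03 -0.06  0.02] w 0.173 j [ 0.71  0.52 -0.29  1.79  0.19  0.85  0.23]
shift [261.4  -9.    1.5] turn [0.004  0.0019 0.0166] dist 261.5
```

View pics/w2.png

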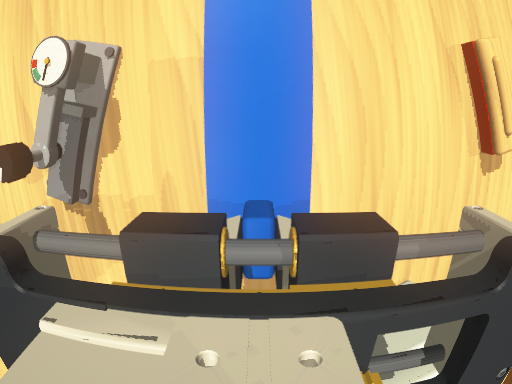

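```bash
python3 -m pendant '[[[50,-1,0,0,0,0.005,1],[110,-3,0,0,0,0.01,1],[165,-5,0,0,0,0.0165,1],[215,-7,0,0,0,0.0165,1],[250,-8.5,0,0,0,0.0165,1],[261,-8.5,0,0,0,0.0165,1],[261,-8.5,0,0,0,0.0165,1],[261,-8.5,0,0,0,0.0165,1]]]' 22; python3 -c "
from h import *
now()
st,_=shot('wrist','w3');shot('top','t3');shot('side','s3')
crop('s3','s3c',170,130,170,160,4);crop('t3','t3c',180,170,160,80,5)
crop('w3','w3c',180,0,150,200,3)"
```

```text
clock: 4.25
position: [0.5012, -0.0704, 0.2782]
ee_rot: [-2.351, -2.083, 0.002]
force: [-0.2, -0.5, 0.2]
width: 0.174
t 4.25 grasp [ 0.501  -0.0705  0.1192] yaw 1.4502 z [-1.e-03 -7.e-04 -1.e+00] F [-0.2 -0.5  0.2] T [-0.05 -0.11  0.01] w 0.174 j [ 0.29  0.42 -0.33  1.98  0.19  0.77 -0.28]
```

View pics/w3.png

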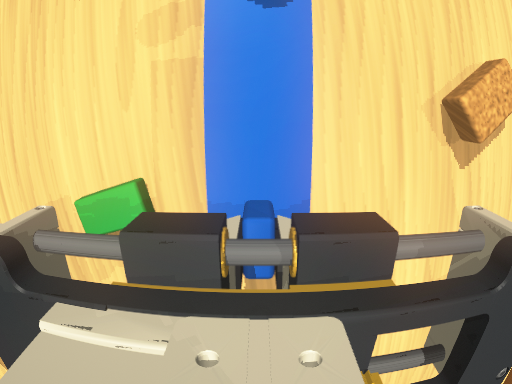

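View pics/s3c.png

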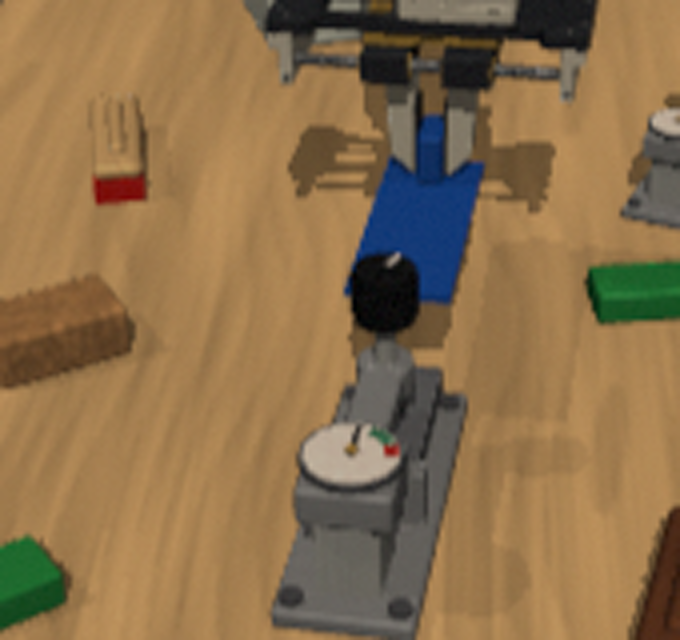

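View pics/t3c.png

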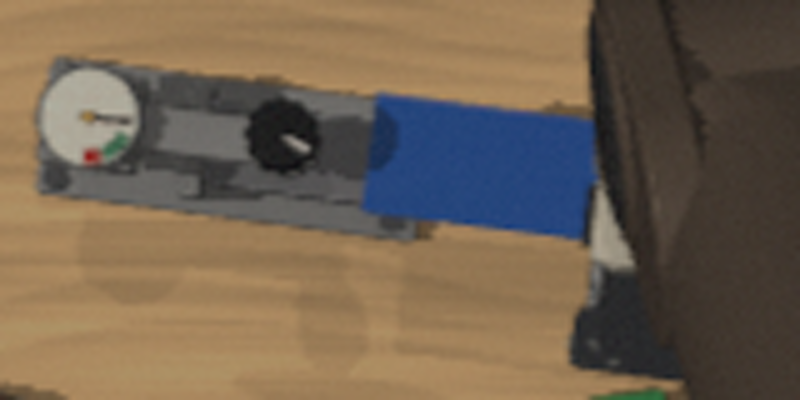

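```bash
cat > vf.py <<'E'
from h import *
from scipy.optimize import least_squares
g=lambda p,o,k:((p[0]+.5)/k-.5+o[0],(p[1]+.5)/k-.5+o[1])
o=(180,170);s=(170,130)
C=[("top",g((90,92),o,8),(.135,-.037,.012)),("top",g((690,170),o,8),(-.07,-.037,.012)),("top",g((665,383),o,8),(-.07,.037,.012)),("top",g((62,308),o,8),(.135,.037,.012)),
("top",g((141,186),o,8),(.1,0,.089)),("top",g((452,217),o,8),(0,0,.136)),
("side",g((415,625),s,4),(.135,.037,.012)),("side",g((467,398),s,4),(-.07,.037,.012)),("side",g((275,612),s,4),(.135,-.037,.012)),("side",g((352,450),s,4),(.1,0,.089))]
def T(q,P):
    c,n=np.cos(q[2]),np.sin(q[2]);return [q[0]+c*P[0]-n*P[1],q[1]+n*P[0]+c*P[1],P[2]]
def f(q,sel=None): return np.concatenate([np.subtract(proj(n,T(q,P)),uv) for n,uv,P in C if sel is None or n==sel])
if __name__=="__main__":
  for sel in(None,"top","side"):
    r=least_squares(f,[.523,.11,1.452],args=(sel,),loss="soft_l1",x_scale=[.01,.01,.01]);print(sel,r.x,f(r.x,sel).reshape(-1,2).round(1).tolist())
E
python3 vf.py
```

```text
None [0.52240045 0.1109584  1.45539073] [[-0.8, 0.2], [0.4, -0.2], [0.1, 0.7], [-1.1, 0.7], [-0.0, 0.8], [-0.5, -0.0], [-0.0, -0.3], [-0.3, -2.4], [-1.5, -1.0], [-0.2, -0.1]]
top [0.52315373 0.11020984 1.45035201] [[-0.4, -0.3], [0.7, -0.3], [0.3, 0.6], [-0.9, 0.1], [0.3, 0.3], [-0.1, -0.3]]
side [0.52144932 0.11295439 1.45641459] [[0.5, 0.4], [0.1, -1.9], [-1.1, -0.3], [0.2, 0.6]]
```

```bash
python3 -c "
from h import *
crop('w2','w2c',20,20,120,200,4)
im=cv2.imread('pics/w2c.png');cv2.imwrite('pics/w2c.png',im[:600]);cv2.imwrite('pics/w2d.png',im[400:])"
```

```text
(no output)
```

View pics/w2c.png

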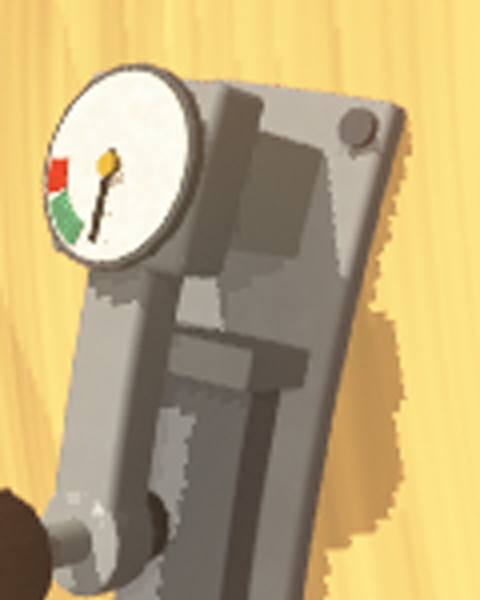

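View pics/w2d.png

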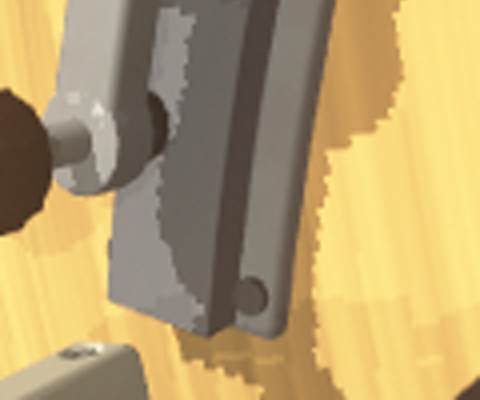

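```bash
python3 - <<'E'
from vf import *
import vf
st={"position":np.array([.484,-.3296,.281]),"ee_rot":np.array([2.329,2.102,.002])}
W=[((405,103),(.135,-.037,.012)),((288,730),(-.07,-.037,.012)),((107,160),(.1,0,.091)),((110,698),(-.067,.022,.030)),((207,722),(-.067,-.022,.030))]
f2=lambda q:np.concatenate([np.subtract(proj("wrist",T(q,P),st),g(p,(20,20),4)) for p,P in W])
r=least_squares(f2,[.523,.11,1.452],loss="soft_l1",x_scale=[.01]*3);print(r.x,f2(r.x).reshape(-1,2).round(1).tolist())
q=[.5228,.1106,1.453];print(f2(q).reshape(-1,2).round(1).tolist())
r=least_squares(lambda q:np.r_[f(q),f2(q)],q,loss="soft_l1",x_scale=[.01]*3);print(r.x)
E
```

```text
[ 0.30667002 -0.28786159  1.09589392] [[25.1, -5.0], [-0.3, 41.0], [-0.6, -4.7], [-8.4, 30.6], [-0.3, 41.8]]
[[161.3, -261.7], [194.3, -350.0], [208.0, -309.5], [182.2, -354.7], [201.1, -360.9]]
[0.34333758 0.08602963 1.00279382]
```

```bash
python3 -m pendant '[[[0,0,20,0,0,0,1],[0,0,45,0,0,0,1],[0,0,58,0,0,0,1],[0,0,58,0,0,0,1],[0,0,58,0,0,0,1]]]' 22; python3 -c "
from h import *
now();go([.5281-.1176*.140,.1553-.9931*.140,.0595],1.453)
shot('side','s4')
crop('s4','s4c',190,150,110,130,5)"
```

```text
clock: 5.03
position: [0.5017, -0.0689, 0.2214]
ee_rot: [2.349, 2.085, 0.001]
force: [-1.0, 0.3, -1.3]
width: 0.171
t 5.03 grasp [ 0.5018 -0.0689  0.0624] yaw 1.452 z [ 8.e-04 -1.e-04 -1.e+00] F [-1.   0.3 -1.3] T [-0.01 -0.06 -0.01] w 0.171 j [ 0.26  0.51 -0.3   2.03  0.24  0.64 -0.32]
shift [85.7 -0.2  2.9] turn [ 0.0008  0.     -0.001 ] dist 85.8
```

View pics/s4c.png

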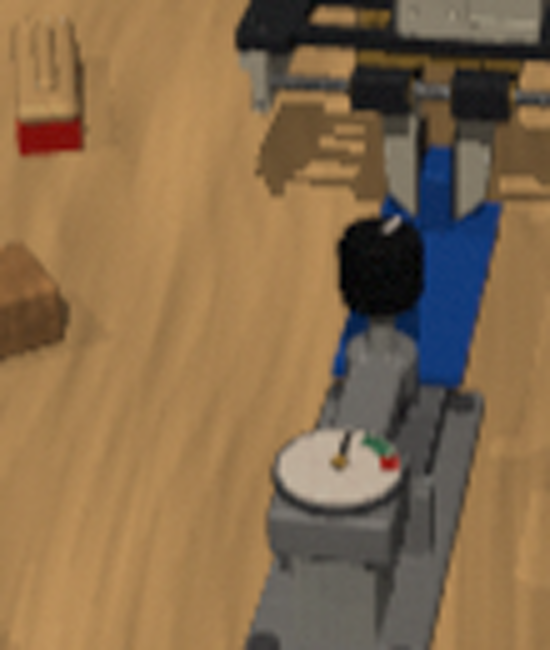

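```bash
python3 -m pendant '[[[15,0,0.5,0,0,0,1],[32,0,0.5,0,0,0,1],[49,0,0.5,0,0,0,1],[65,0,0.5,0,0,0,1],[76,0,0.5,0,0,0,1],[79,0,0.5,0,0,0,1],[79,0,0.5,0,0,0,1]]]' 22; python3 -c "
from h import *
now();go([.5281-.1176*.140,.1553-.9931*.140,.0595],1.453)
shot('side','s5');shot('top','t5')
crop('s5','s5c',190,150,110,130,5);crop('t5','t5c',180,170,100,60,8)"
```

```text
clock: 5.95
position: [0.5107, 0.0095, 0.2202]
ee_rot: [2.349, 2.086, -0.001]
force: [-0.5, 0.8, 0.1]
width: 0.177
t 5.95 grasp [0.5107 0.0095 0.0612] yaw 1.4521 z [-2.e-04 -4.e-04 -1.e+00] F [-0.5  0.8  0.1] T [-0.07 -0.1  -0.03] w 0.177 j [ 0.1   0.51 -0.3   2.02  0.24  0.64 -0.48]
shift [6.8 0.1 1.7] turn [-0.0001  0.0004 -0.0009] dist 7.0
```

View pics/s5c.png

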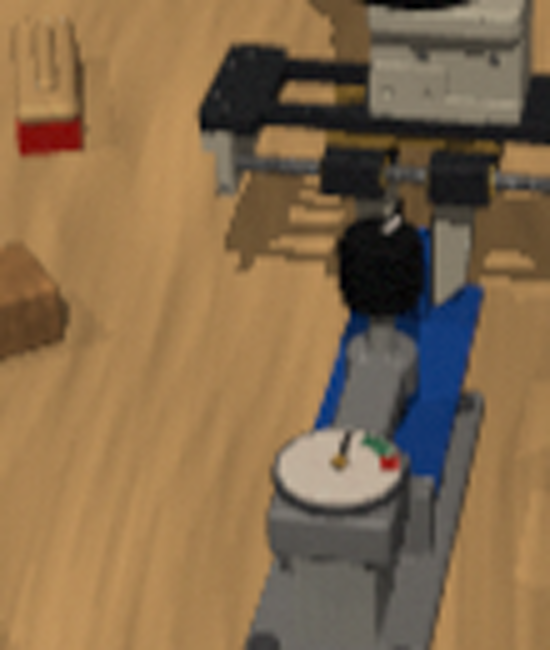

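View pics/t5c.png

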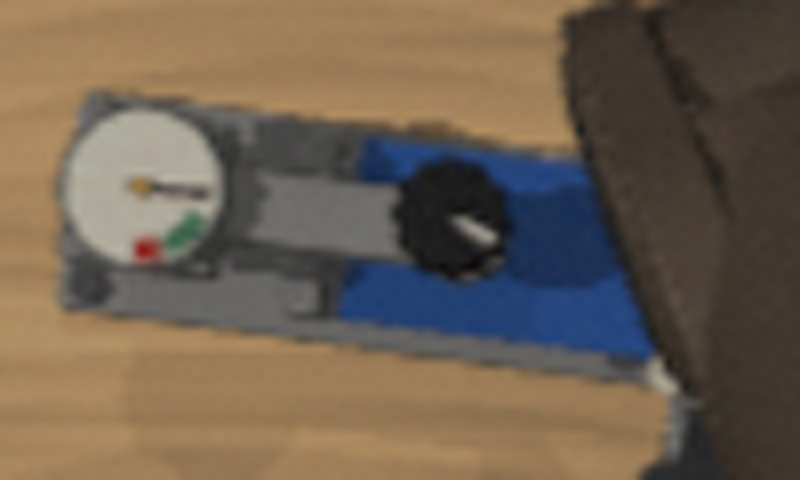

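```bash
python3 -c "
from h import *
im=cv2.imread('pics/t5.png')[180:218,205:255]
cv2.imwrite('pics/t5d.png',np.clip(cv2.resize(im,None,fx=15,fy=15,interpolation=cv2.INTER_NEAREST)*1.6,0,255).astype('uint8'))
im=cv2.imread('pics/s5.png')[225:262,240:295]
cv2.imwrite('pics/s5d.png',np.clip(cv2.resize(im,None,fx=14,fy=14,interpolation=cv2.INTER_CUBIC)*1.5,0,255).astype('uint8'))"
```

```text
(no output)
```

View pics/t5d.png

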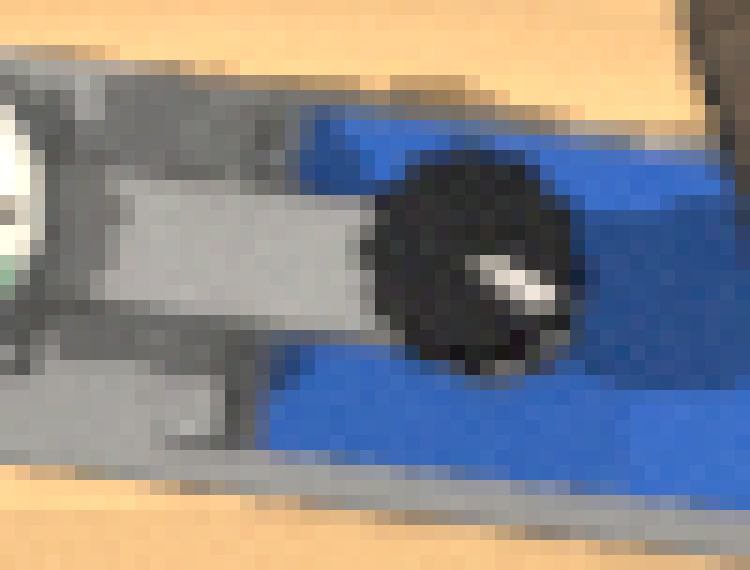

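View pics/s5d.png

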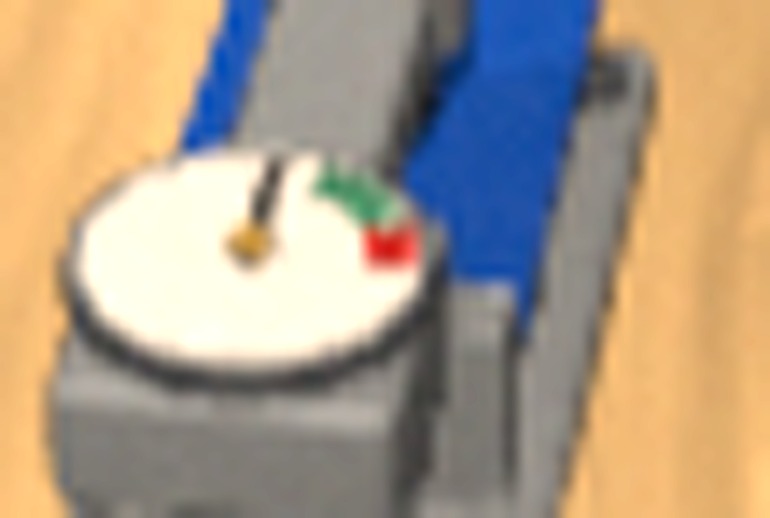

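```bash
python3 - <<'E'
from vf import *
q=[.5228,.1106,1.453]
st=arm.observe();A=R.from_rotvec(st["ee_rot"]).as_matrix();G=st["position"]+A[:,2]*.159
for n,o,k in(("top",(205,180),15),("side",(240,225),14)):
    h=lambda p:[round((a-b+.5)*k-.5) for a,b in zip(p,o)]
    for sy in(-1,1):
        print(n,sy,"stop front top",h(proj(n,T(q,(.045,.03*sy,.046)))),"stop front at blade",h(proj(n,T(q,(.045,.03*sy,.036)))),"stop back top(12mm)",h(proj(n,T(q,(.057,.03*sy,.046)))),"blade nose top",h(proj(n,G+A[:,0]*.14-A[:,1]*.03*sy+[0,0,-.024])),
        "base rear",h(proj(n,T(q,(-.07,.037*sy,.012)))))
E
```

```text
top -1 stop front top [264, 101] stop front at blade [269, 108] stop back top(12mm) [195, 93] blade nose top [311, 112] base rear [927, 165]
top 1 stop front top [217, 444] stop front at blade [223, 448] stop back top(12mm) [149, 436] blade nose top [264, 453] base rear [875, 578]
side -1 stop front top [121, 237] stop front at blade [123, 289] stop back top(12mm) [106, 284] blade nose top [132, 255] base rear [218, -9]
side 1 stop front top [511, 274] stop front at blade [511, 327] stop back top(12mm) [500, 322] blade nose top [517, 292] base rear [650, 29]
```

```bash
python3 -m pendant '[[[2,0,0.6,0,0,0,1],[4,0,0.6,0,0,0,1],[4,0,0.6,0,0,0,1]]]'; python3 -c "
from h import *
now()"
python3 -m pendant '[[[1,0,0,0,0,0,1],[1.5,0,0,0,0,0,1],[1.5,0,0,0,0,0,1]]]'; python3 -c "
from h import *
now()"
```

```text
clock: 6.42
position: [0.5112, 0.0138, 0.2196]
ee_rot: [-2.349, -2.086, -0.0]
force: [-0.9, -0.7, -0.0]
width: 0.173
t 6.42 grasp [0.5112 0.0138 0.0606] yaw 1.4523 z [ 1.e-04  1.e-04 -1.e+00] F [-0.9 -0.7 -0. ] T [-0.08 -0.1   0.01] w 0.173 j [ 0.09  0.51 -0.3   2.02  0.24  0.64 -0.49]
clock: 6.8
position: [0.5114, 0.0152, 0.2196]
ee_rot: [2.349, 2.086, -0.0]
force: [0.4, 0.1, -0.5]
width: 0.17
t 6.8 grasp [0.5114 0.0152 0.0606] yaw 1.4523 z [ 0. -0. -1.] F [ 0.4  0.1 -0.5] T [-0.01 -0.08  0.03] w 0.17 j [ 0.09  0.51 -0.3   2.02  0.24  0.64 -0.49]
```

```bash
for i in 1 2 ; do python3 -m pendant '[[[0.5,0,0,0,0,0,1],[1,0,0,0,0,0,1],[1,0,0,0,0,0,1]]]' >/dev/null; python3 -c "
from h import *
now()"; done
```

```text
t 7.17 grasp [0.5114 0.0158 0.0606] yaw 1.4519 z [-1.e-04 -4.e-04 -1.e+00] F [ 0.3 -0.8 -0.2] T [-0.39 -0.01  0.01] w 0.171 j [ 0.09  0.51 -0.3   2.02  0.24  0.64 -0.49]
t 7.55 grasp [0.5113 0.0159 0.0606] yaw 1.4511 z [-8.0e-04 -1.3e-03 -1.0e+00] F [-1.9 -4.9  1.2] T [-1.15  0.13 -0.03] w 0.172 j [ 0.09  0.51 -0.3   2.02  0.24  0.64 -0.49]
```

```bash
python3 -m pendant '[[[0,0,0.6,0,0,0,1],[0,0,1.2,0,0,0,1],[0,0,1.6,0,0,0,1],[0,0,1.6,0,0,0,1]]]' >/dev/null; python3 -c "
from h import *
now()
"
```

```text
t 8.05 grasp [0.5112 0.0159 0.0596] yaw 1.4511 z [-6.0e-04 -1.6e-03 -1.0e+00] F [-4.8 -6.9 12.2] T [-1.14  0.94 -0.05] w 0.172 j [ 0.08  0.52 -0.3   2.02  0.25  0.64 -0.49]
```

```bash
python3 -m pendant '[[[0,0,-0.5,0,0,0,1],[0,0,-0.6,0,0,0,1],[0,0,-0.6,0,0,0,0.2],[0,0,-0.6,0,0,0,0.2],[0,0,-0.6,0,0,0,0.2]]]' >/dev/null; python3 -c "
from h import *
now()
shot('side','s6')
im=cv2.imread('pics/s6.png')[160:270,200:300]
cv2.imwrite('pics/s6d.png',np.clip(cv2.resize(im,None,fx=5,fy=5,interpolation=cv2.INTER_CUBIC)*1.5,0,255).astype('uint8'))"
```

```text
t 8.68 grasp [0.5118 0.0175 0.0596] yaw 1.4526 z [ 2.e-04  4.e-04 -1.e+00] F [-0.1 -0.2  0.2] T [-0.03 -0.08  0.03] w 0.393 j [ 0.08  0.52 -0.3   2.02  0.25  0.64 -0.49]
```

View pics/s6d.png

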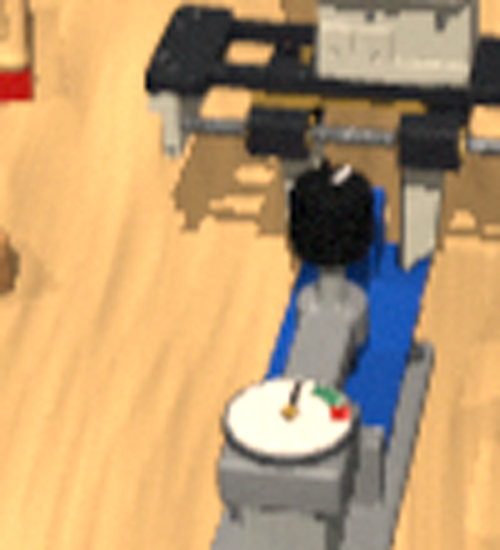

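```bash
python3 -m pendant '[[[0,0,-20,0,0,0,0.2],[0,0,-60,0,0,0,0.2],[0,0,-120,0,0,0,0],[30,0,-180,0,0,0,-0.3],[60,0,-190,0,0,0,-0.3],[60,0,-190,0,0,0,-0.3],[60,0,-190,0,0,0,-0.3]]]' >/dev/null; python3 -c "
from h import *
now()
st,_=shot('wrist','w7');crop('w7','w7c',180,0,160,210,4)
im=cv2.imread('pics/w7c.png');cv2.imwrite('pics/w7c.png',im[:600])"
```

```text
t 9.6 grasp [0.5183 0.0762 0.2491] yaw 1.4523 z [-9.e-04 -7.e-04 -1.e+00] F [0.2 0.  0.5] T [-0.04 -0.11 -0.01] w 0.651 j [ 0.05  0.3  -0.38  1.79  0.13  1.08 -0.49]
```

View pics/w7.png

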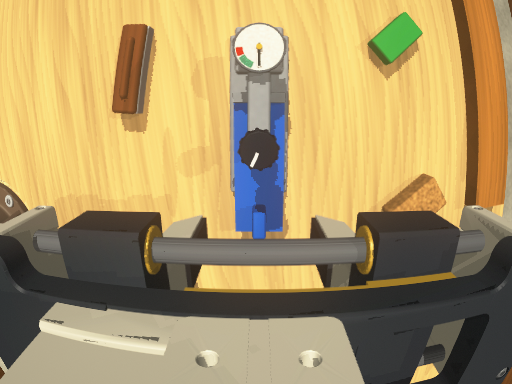

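View pics/w7c.png

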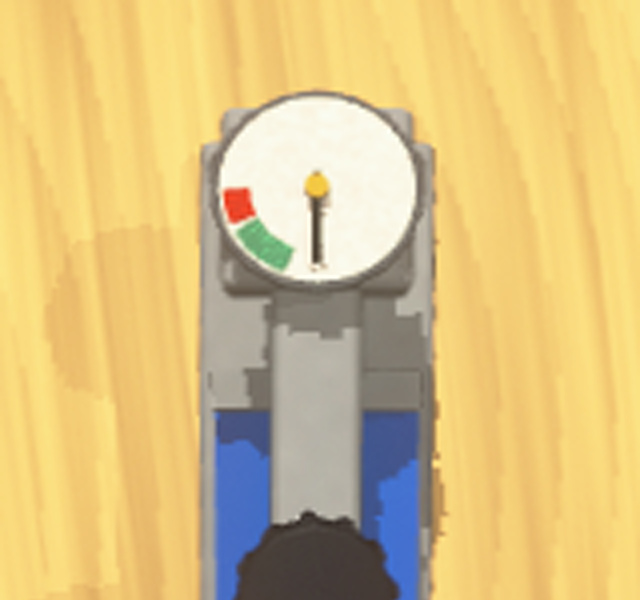

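```bash
python3 -c "
from h import *
crop('w7','w7k',225,115,70,70,8)
now()
for z in (.134,.139): print(atz('wrist',259,149,z))
print(atz('wrist',259,46,.091))
p=(.5228,.1106)
go([*p,.25],1.4526)"
```

```text
t 9.65 grasp [0.5183 0.0757 0.2488] yaw 1.4515 z [-1.4e-03 -9.0e-04 -1.0e+00] F [ 0.1 -0.9 -0.3] T [ 0.01 -0.07  0.03] w 0.651 j [ 0.05  0.3  -0.38  1.79  0.13  1.08 -0.49]
[0.52266212 0.11235249 0.134     ]
[0.52272993 0.11291417 0.139     ]
[0.53434965 0.21104659 0.091     ]
shift [35.   0.1 -1.2] turn [-0.0013  0.001  -0.0011] dist 35.1
```

View pics/w7k.png

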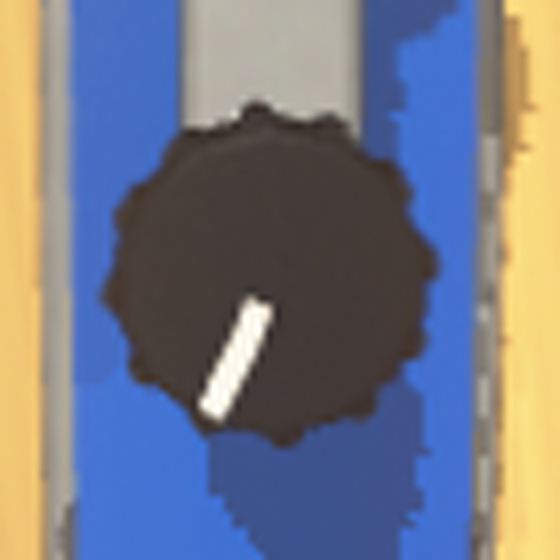

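```bash
python3 -m pendant '[[[34.3,0,0,0,0,-2.6,-0.2],[34.3,0,0,0,0,-2.6,-0.2],[34.3,0,0,0,0,-2.6,-0.2],[34.3,0,0,0,0,-2.6,-0.2],[34.3,0,0,0,0,-2.6,-0.2],[34.3,0,0,0,0,-2.6,-0.2],[34.3,0,0,0,0,-2.6,-0.2],[34.3,0,0,0,0,-2.6,-0.2],[34.3,0,0,0,0,-2.6,-0.2],[34.3,0,0,0,0,-2.6,-0.2],[34.3,0,0,0,0,-2.6,-0.2],[34.3,0,0,0,0,-2.6,-0.2],[34.3,0,0,0,0,-2.6,-0.2],[34.3,0,0,0,0,-2.6,-0.2],[34.3,0,40,0,0,-2.6,-0.2],[34.3,0,70,0,0,-2.6,-0.2],[34.3,0,70,0,0,-2.6,-0.2],[34.3,0,70,0,0,-2.6,-0.2]]]' >/dev/null; python3 -c "
from h import *
now()
st,_=shot('wrist','w8')
print(proj('wrist',[.5228,.1112,.137],st))
go([.5228,.1112,.124],1.4526+2.6)"
```

```text
t 11.9 grasp [0.5231 0.1106 0.1803] yaw -2.2314 z [ 2.e-04  2.e-04 -1.e+00] F [ 0.3  0.5 -0.2] T [ 0.16 -0.1   0.03] w 0.6 j [ 0.34  0.52 -0.91  1.82  0.47  1.03  1.73]
(np.float64(258.9798666932088), np.float64(219.3867023321158))
shift [-0.   0.6 56.7] turn [-0.0008  0.0011 -0.0007] dist 56.7
```

View pics/w8.png

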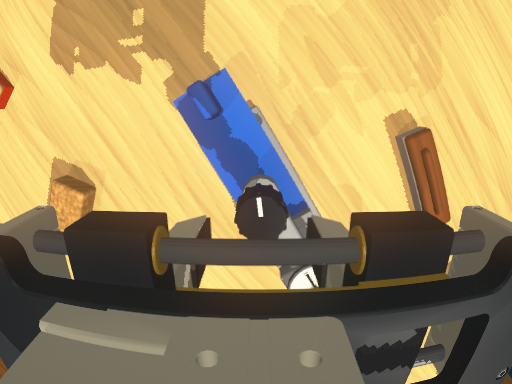

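```bash
python3 -m pendant '[[[0,0,35,0,0,0,-0.2],[0,0,56,0,0,0,-0.2],[0,0,56.5,0,0,0,-0.2],[0,0,56.5,0,0,0,0],[0,0,56.5,0,0,0,1],[0,0,56.5,0,0,0,1],[0,0,56.5,0,0,0,1],[0,0,56.5,0,0,0,1]]]' 35 >/dev/null; python3 -c "
from h import *
now()"
```

```text
t 12.95 grasp [0.5224 0.1118 0.1236] yaw -2.2301 z [-0.     0.001 -1.   ] F [-4.   3.4  3.4] T [ 0.9   0.79 -0.05] w 0.362 j [ 0.3   0.58 -0.86  1.89  0.54  0.93  1.66]
```

```bash
python3 -m pendant '[[[0,0.4,0,0,0,0,1],[0,0.4,0.4,0,0,0.1,1],[0,0.4,0.8,0,0,0.2,1],[0,0.4,1.2,0,0,0.3,1],[0,0.4,1.6,0,0,0.4,1],[0,0.4,2,0,0,0.5,1],[0,0.4,2,0,0,0.5,1]]]' >/dev/null; python3 -c "
from h import *
now();st,_=shot('wrist','w9')"
```

```text
t 13.82 grasp [0.5222 0.1119 0.1216] yaw -2.7316 z [ 2.e-04  6.e-04 -1.e+00] F [-3.7  4.6  3.7] T [ 0.94  0.71 -0.13] w 0.363 j [ 0.22  0.54 -0.73  1.89  0.46  0.88  1.24]
```

View pics/w9.png

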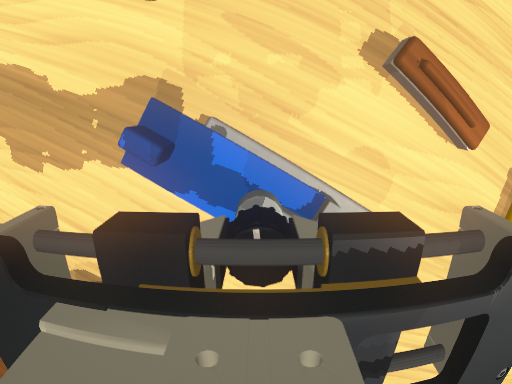

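```bash
python3 -m pendant '[[[0,0.5,0.2,0,0,0.1,1],[0,0.5,0.6,0,0,0.2,1],[0,0.5,1,0,0,0.3,1],[0,0.5,1.4,0,0,0.4,1],[0,0.5,1.8,0,0,0.5,1],[0,0.5,2.2,0,0,0.6,1],[0,0.5,2.6,0,0,0.7,1],[0,0.5,3,0,0,0.8,1],[0,0.5,3,0,0,0.8,1]]]' >/dev/null; python3 -c "
from h import *
now();shot('side','s10');shot('top','t10');crop('s10','s10c',215,180,80,90,6);crop('t10','t10c',180,170,100,60,8)"
```

```text
t 15.0 grasp [0.5222 0.1123 0.1185] yaw 2.7533 z [ 3.e-04  6.e-04 -1.e+00] F [-3.4  4.9  3.4] T [ 0.97  0.61 -0.15] w 0.364 j [ 0.08  0.49 -0.53  1.91  0.33  0.83  0.56]
```

View pics/s10c.png

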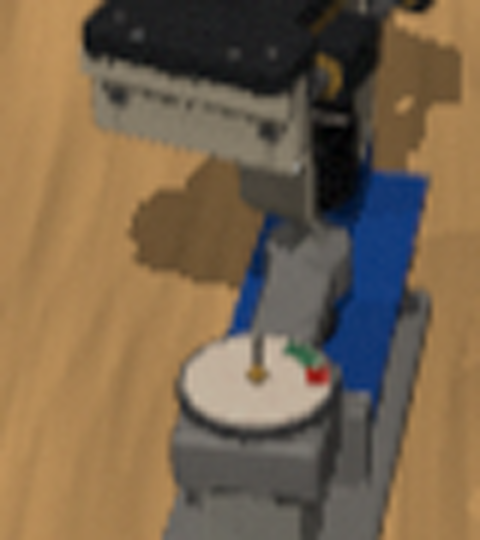

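View pics/t10c.png

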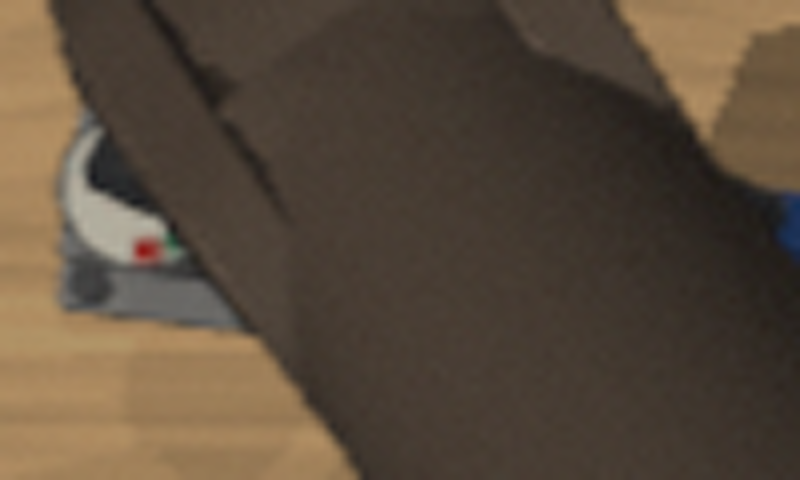

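```bash
python3 -m pendant '[[[0,0.3,0,0,0,0.1,1],[0,0.3,0.5,0,0,0.2,1],[0,0.3,0.5,0,0,0.2,1]]]' >/dev/null; python3 -c "
from h import *
now()"; python3 -m pendant '[[[0,0,0.4,0,0,0.1,1],[0,0,0.8,0,0,0.2,1],[0,0,0.8,0,0,0.2,1]]]' >/dev/null; python3 -c "
from h import *
now()"
```

```text
t 15.47 grasp [0.5222 0.1125 0.1178] yaw 2.5542 z [-1.e-04  5.e-04 -1.e+00] F [-2.8  4.2  3.5] T [ 0.93  0.66 -0.17] w 0.367 j [ 0.04  0.48 -0.47  1.91  0.3   0.82  0.39]
t 15.85 grasp [0.5222 0.1125 0.117 ] yaw 2.3544 z [-0.e+00  6.e-04 -1.e+00] F [-4.   4.6  2.4] T [ 0.98  0.58 -0.15] w 0.362 j [ 0.    0.48 -0.42  1.91  0.26  0.81  0.22]
```

```bash
for i in 1 2; do python3 -m pendant '[[[0,0,0.4,0,0,0.1,1],[0,0,0.8,0,0,0.2,1],[0,0,0.8,0,0,0.2,1]]]' >/dev/null; python3 -c "
from h import *
now()"; done
```

```text
t 16.23 grasp [0.5223 0.1126 0.1162] yaw 2.1545 z [ 1.e-04  7.e-04 -1.e+00] F [-3.   5.7  2.2] T [ 1.    0.61 -0.08] w 0.364 j [-0.04  0.47 -0.37  1.92  0.23  0.8   0.05]
t 16.6 grasp [0.5223 0.1127 0.1155] yaw 1.9545 z [ 2.e-04  7.e-04 -1.e+00] F [-2.8  4.4  3.3] T [ 1.09  0.55 -0.16] w 0.362 j [-0.07  0.46 -0.32  1.92  0.2   0.79 -0.12]
```

```bash
for i in 1 2; do python3 -m pendant '[[[0,0,0.4,0,0,0.1,1],[0,0,0.8,0,0,0.2,1],[0,0,0.8,0,0,0.2,1]]]' >/dev/null; python3 -c "
from h import *
now()"; done;  python3 -c "
from h import *
shot('side','s11');crop('s11','s11c',215,180,80,90,6)"
```

```text
t 16.98 grasp [0.5224 0.1127 0.115 ] yaw 1.7545 z [ 4.e-04  7.e-04 -1.e+00] F [-3.4  5.7  5.5] T [ 1.01  0.74 -0.11] w 0.36 j [-0.11  0.46 -0.27  1.93  0.17  0.78 -0.29]
t 17.35 grasp [0.5226 0.1128 0.1149] yaw 1.5546 z [ 1.1e-03  8.0e-04 -1.0e+00] F [-5.5  4.  13.5] T [ 0.92  1.35 -0.14] w 0.364 j [-0.15  0.45 -0.22  1.93  0.13  0.77 -0.46]
```

View pics/s11c.png

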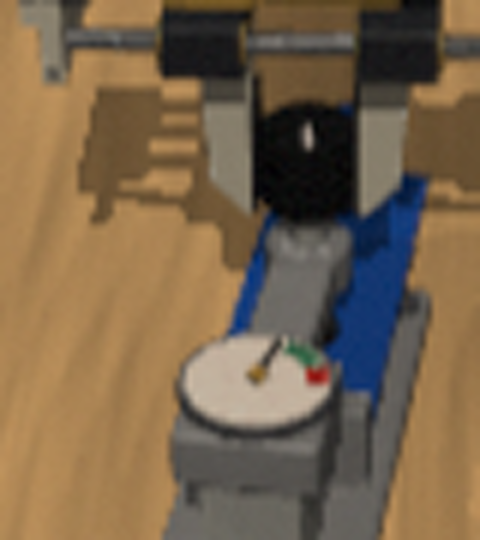

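```bash
python3 -m pendant '[[[0,0,-0.7,0,0,0,1],[0,0,-1.4,0,0,0.1,1],[0,0,-1.4,0,0,0.2,1],[0,0,-1.4,0,0,0.2,1]]]' >/dev/null; python3 -c "
from h import *
now();shot('side','s12');crop('s12','s12c',232,225,50,30,14)"
```

```text
t 17.9 grasp [0.5226 0.1127 0.115 ] yaw 1.3548 z [ 4.e-04  8.e-04 -1.e+00] F [-0.7  6.4 -1.9] T [ 1.21  0.19 -0.14] w 0.362 j [-0.19  0.45 -0.17  1.93  0.1   0.77 -0.63]
```

View pics/s12c.png

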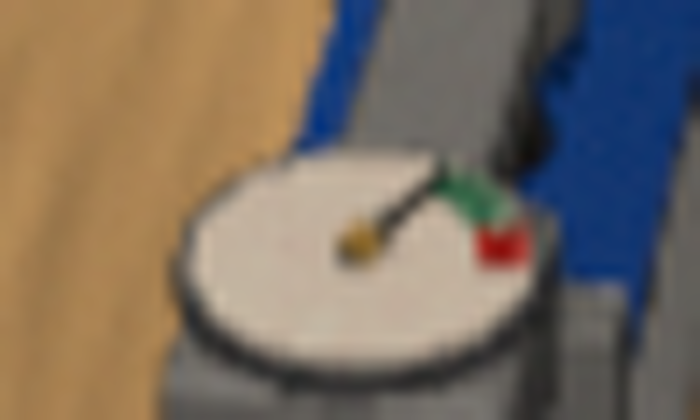

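```bash
cat >> h.py <<'E'
def gauge(c,t,o,k,n="side",st=None):
    f=lambda p:((p[0]+.5)/k-.5+o[0],(p[1]+.5)/k-.5+o[1])
    d=(atz(n,*f(t),.091,st)-atz(n,*f(c),.091,st))[:2]
    a=np.arctan2(d[1],d[0]);return ((1.453-np.pi)-a+np.pi)%(2*np.pi)-np.pi
E
python3 -c "
from h import *
print(gauge((357,243),(440,172),(232,225),14), gauge((253,243),(275,165),(240,225),14))"
python3 -m pendant '[[[0,0,0.2,0,0,0.1,1],[0,0,0.2,0,0,0.2,1],[0,0,0.2,0,0,0.3,1],[0,0,0.2,0,0,0.3,1]]]' >/dev/null; python3 -c "
from h import *
now();shot('side','s13');crop('s13','s13c',232,225,50,30,14)"
```

```text
0.44368477590217914 -0.009016629040182078
t 18.45 grasp [0.5227 0.1127 0.115 ] yaw 1.0559 z [ 7.e-04  8.e-04 -1.e+00] F [-0.7  5.6  0. ] T [ 1.25  0.13 -0.06] w 0.363 j [-0.25  0.44 -0.09  1.94  0.05  0.76 -0.88]
```

View pics/s13c.png

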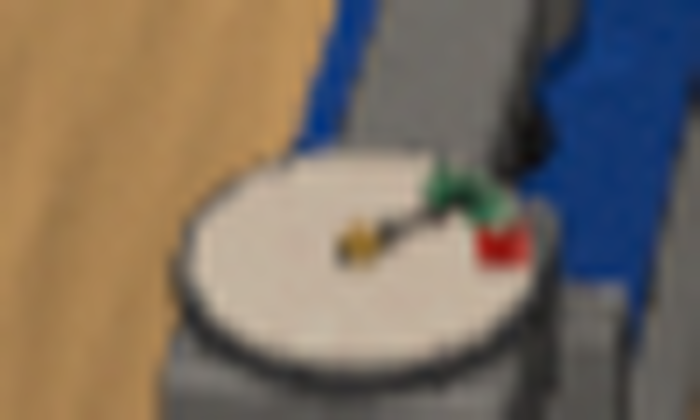

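```bash
python3 -c "
from h import *
print(gauge((357,243),(462,192),(232,225),14))"
python3 -m pendant '[[[0,0,0,0,0,0,0.2],[0,0,0,0,0,0,-0.2],[0,0,0,0,0,0,-0.2],[0,0,-15,0,0,0,-0.2],[0,0,-60,0,0,0,-0.2],[0,0,-120,0,0,0,-0.2],[-40,0,-150,0,0,0,-0.2],[-60,0,-150,0,0,0,-0.2],[-60,0,-150,0,0,0,-0.2],[-60,0,-150,0,0,0,-0.2]]]' >/dev/null; python3 -c "
from h import *
now();shot('side','s14');st,_=shot('wrist','w14');crop('s14','s14c',200,150,110,120,5);shot('top','t14')
print(st)"
```

```text
0.7291107492254847
t 19.75 grasp [0.4924 0.0603 0.2642] yaw 1.0529 z [-1.1e-03  2.0e-04 -1.0e+00] F [ 0.9 -0.7  1.3] T [ 0.04 -0.09  0.03] w 0.598 j [-0.17  0.21 -0.07  1.85  0.02  1.08 -0.77]
{'clock': 19.8, 'joints': array([-0.16727835,  0.21469789, -0.07501196,  1.84650897,  0.01753347,
        1.08234186, -0.76626393]), 'dq': array([-0.00436935,  0.00579035, -0.00021843, -0.00409384,  0.00207167,
       -0.00020981,  0.00200844]), 'joint_efforts': array([ 5.25892563e-01, -4.94203198e+01,  6.50591520e-02, -3.06517267e+01,
       -2.52672471e-02,  4.83261334e-03,  2.93897547e-04]), 'position': array([0.49272604, 0.06049594, 0.42303379]), 'ee_rot': array([-2.71512872e+00, -1.57874699e+00,  1.75409458e-03]), 'force': array([-0.52964703,  0.44553325,  0.10427779]), 'ft_torque': array([ 0.02547139, -0.01453577, -0.02756603]), 'width': 0.5982265412963569}
```

View pics/s14c.png

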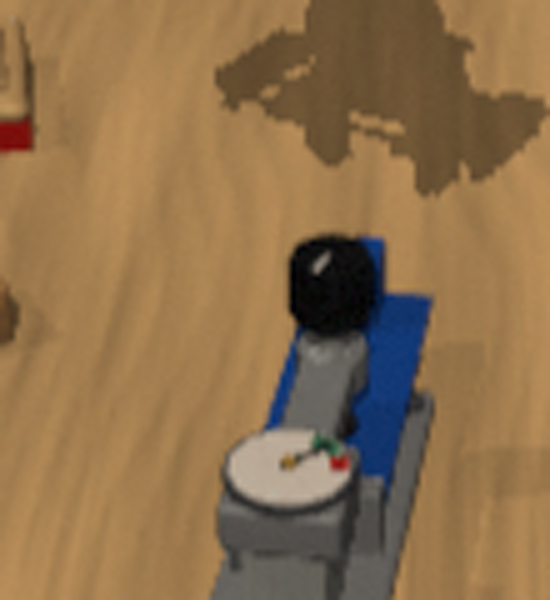

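View pics/w14.png

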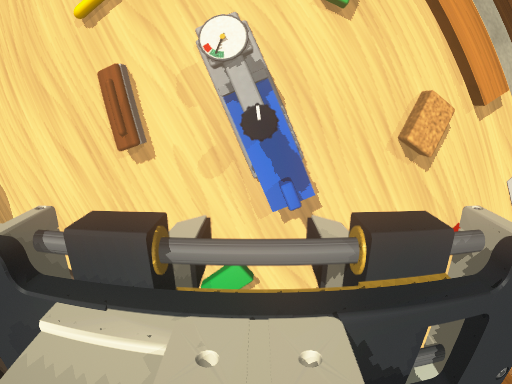

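View pics/t14.png

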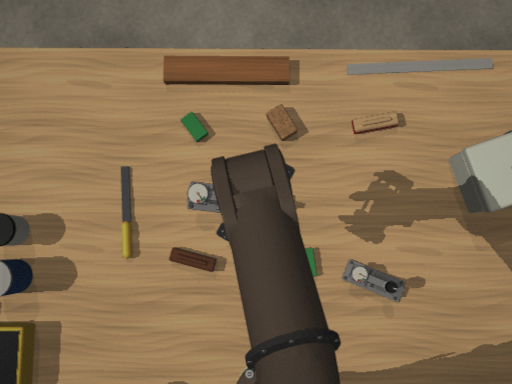

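```bash
python3 -c "
from h import *
crop('w14','w14c',185,5,110,85,7)"
```

```text
(no output)
```

View pics/w14c.png

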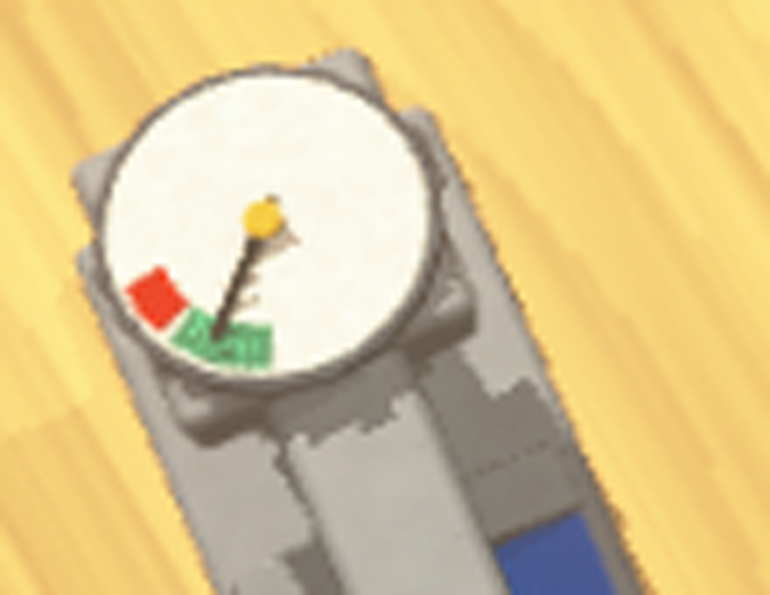

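```bash
python3 -c "
from h import *
crop('w14','w14d',205,60,120,155,5);im=cv2.imread('pics/w14d.png');cv2.imwrite('pics/w14d.png',im[:600])
print(gauge((263,218),(220,330),(185,5),7,'wrist'))"
```

```text
0.7417396637647791
```

View pics/w14d.png

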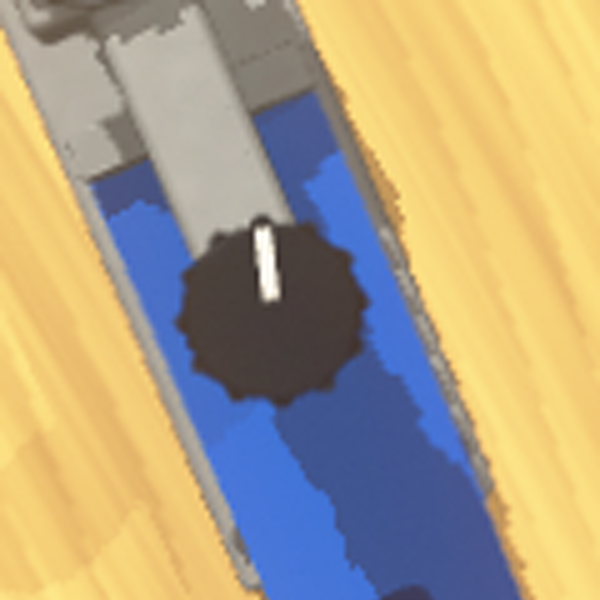

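```bash
python3 -c "
from h import *
now();print(arm.sign_off())"
```

```text
t 19.9 grasp [0.4926 0.0605 0.2641] yaw 1.0536 z [-0.0013  0.     -1.    ] F [ 0.7  0.1 -0.2] T [-0.04 -0.08 -0.05] w 0.601 j [-0.17  0.21 -0.07  1.85  0.02  1.08 -0.77]
the job is handed in; nothing more can be done
None
```

The scraper is clamped in the larger vise, with its nose against the stop. I let go of both scraper and knob, backed the arm clear, and handed the job in at about 20 s on the clock.

- **Scraper:** I gripped it with 22 N and slid it about 1 to 3 mm above the rest. Contact with the stop gave about 5 N; I then lowered it until it rested and let go. The last wrist picture shows no gap at the stop, and the blade edge lies parallel to the vise base to within about 0.1°.
- **Knob:** I turned it clockwise about 3 rad while the hand sank with it. The foot landed after roughly 2.3 rad. The largest push I read was 13.5 N, just after landing, before I raised the hand. The largest pull was about 2 N.
- **Clamping force:** After I let go, the pointer reads 0.74 rad in the wrist picture, about 15 N and mid-green. With the hand still on the knob but pulling and pushing with almost nothing, the side camera gave 0.73 rad.
- **Other things:** The other things on the bench look unmoved in the last top picture. The arm hides part of the bench there, including part of one green wax block, which never came close to the tool.

The top and side cameras disagreed on the vise's position by 1 to 3 mm. The contact at the stop came where I had predicted it, and the wrist pictures show the blade centred. A steady sideways force of 5 to 6 N remained while I held the knob and was gone once I released it.

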